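# Rack the pepper mills grinder-end down

### The job

Put both pepper mills away in the sloping stand, one in each bay, each with its heavy grinder end at the bottom. The ends look alike, so the weight has to be felt, as by lifting each mill at mid-length; then lay it in its bay, flat on the slope between the red cheeks with the low end at the ledge, and let go. Do not drop the mills, and leave the mug, the saucer and the can where they are.

Things in the scene. Friction and masses are not known exactly. Their poses are not given: they have to be found in the camera images.
- mill_a_mid (a point): Pepper mill lying on the table: a square bar 170 mm long, dark wood 40 mm square with brass bands, a steel cap 34 mm long and 44 mm square on each end. Both ends look alike, but the grinder (0.25 to 0.36 kg, the rest 0.19 kg) sits inside one, 55 mm from the middle. This point: its centre, 22 mm above its underside; x along its length (its sign does not tell the heavy end), z up.
- mill_b_mid (a point): A second mill, just like the first, its heavy end drawn separately; same point and axes. (The rules call their grinders grinder_a and grinder_b; where these are is not told.) Held level at mid-length, a mill pulls its heavy end down with 0.12 to 0.18 N m about the grip.
- stand: Fixed pale wood stand, 236 mm wide, 210 mm deep, origin on the table under its middle, x away from the robot and up the slope, z up. Its slope (30 degrees, low end towards the robot) has two bays, centres 112 mm apart. In each, a ledge at the low end rises 24 mm from the flat floor (a black strip), and red cheeks 22 mm high, 54 mm apart, stand 48 to 86 mm either way from the bay's middle along the slope.
- bay_left_rest (a point): Left bay (seen from the robot). This point: where the centre of a mill is when it lies in the bay with its low end on the ledge: 22 mm off the sloping floor, 85 mm up-slope of the ledge, 90 mm above the table. x points up the slope, y to the left, z square off the slope. No cheeks beside the middle: fingers fit there. A mill need not slide when let go.
- bay_right_rest (a point): Right bay (seen from the robot). This point: where the centre of a mill is when it lies in the bay with its low end on the ledge: 22 mm off the sloping floor, 85 mm up-slope of the ledge, 90 mm above the table. x points up the slope, y to the left, z square off the slope. No cheeks beside the middle: fingers fit there. A mill need not slide when let go.
- mug_mid (a point): White mug, 76 mm across, 85 mm high. Not part of the job. This point is its centre.
- saucer_mid (a point): Red plastic saucer, 130 mm across, 16 mm high. Not part of the job. This point is its centre.
- can_mid (a point): Tin can, 72 mm across, 85 mm high. Not part of the job. This point is its centre.
There are look-alikes about, which are no part of the job. What is shaped like the part that bears mill_b_mid but orange or pink is not meant.

How it is judged:
By the outcome, as a careful person would: the job done as asked, in the order asked, and still so for the second after the job is handed in, with the robot touching nothing.
It also fails if it takes over 59 s, if anything falls off the work surface, if the arm or the gripper's body presses on something with over 40 N, if the wrist force passes 120 N, or if a joint passes its speed limit or range.

### The arm

A 7-joint arm with a two-finger parallel gripper is mounted at the origin on the work surface. World frame = base frame: x ahead of the robot, y to its left, z up, the work surface at z = 0. Lengths are in mm, angles in rad, forces in N, time in s.
With the tool pointing down it reaches from about 400 to 875 mm from the base axis. Payload 4.4 kg.
Tool frame: the origin (TCP) lies midway between the tips of the shut fingers; the grasp point (between the pads) lies 19 mm behind it (ctrl.pinch_z is the distance from the TCP to the grasp point, in mm); z points along the fingers, y is the line along which they close (so a half turn about z gives the same grasp; the last joint's range is limited). The gripper opens to 85 mm and grips with 20 to 120 N. Pads are 22 mm wide; open, the fingers measure 114 mm over their backs; the gripper's body (76 mm by 85 mm) begins 54 mm behind the grasp point. The pads swing forward as they close: fully open they stand 13 mm farther back than shut.
Start: joints at [1.212, 0.628, 0.038, 1.517, -0.027, 0.996, -0.02], TCP at [187.64, -622.342, 231.313] pointing down, gripper open.
Joint ranges: [-3.06, 3.06], [-0.37, 2.12], [-1.25, 1.32], [0.18, 2.47], [-1.1, 4.24], [0.23, 1.98], [-2.94, 2.94]. Speed limits (rad/s): [2.57, 2.57, 3.14, 3.14, 3.14, 3.14, 3.14].

### API

Orientations are given as [roll, pitch, yaw] about the fixed x, y, z axes, in that order (R = Rz(yaw) Ry(pitch) Rx(roll)).
In Python, from cell import read_state, cams, order, ctrl gives the robot as it stands.
- The arm moves only by the tool move_arm, never from a script. Its argument "targets" is text: rows parted by semicolons, each of 7 numbers parted by spaces: the gripper's target within -1 to 1 (fully open at 1, half-way at 0, shut at -1), then the shift along the tool's x, y, z in cm, then the turn, a rotation vector about the tool's x, y, z in degrees. A call has 1 to 5 rows; each row shifts and turns the commanded pose from where the row before left it, along the tool's axes as they then stand; what a row does not reach is not made up. A row lasts 1/12 s, in which the tool goes at most 41.7 mm and 7.16 degrees, less where a joint would pass 70% of its speed; a pose out of reach is approached as far as the arm can. A call with a gripper value outside its range is refused whole. The fingers move at their own pace and stop on an object; the grip force is fixed at half the most. Time passes only in rows, so rows that do not move let the fingers close. It gives the time, the measured TCP pose, the force, the opening and the grip force at its end, in the units of the state.
- read_state(): the state, without advancing time (a new reading comes with each control period).
- cams.get_image(name): name is "scene" or "side" or "wrist"; returns a dict with "color" (384x512x3 uint8, red, green, blue), "fovy" (degrees; the focal length in pixels is half the picture's height over the tangent of half this angle, whatever the lens; pixels are square), "cx", "cy" (the principal point, pixels), "rvec" (rotation vector, rad) and "tvec" (3), from world to camera coordinates, as OpenCV has them. Camera axes: x right, y down, z forward; pixel columns grow to the right and rows downward; lengths in mm; the calibration is good to about 2 mm. A picture is of the moment at which its call begins. There is no depth.
- order.finish_job(): hands the job in; it is judged then, once.
The state is a dict: "clock": time; "qpos": joint angles; "qd": joint speeds; "tau": joint torques, N m; "eef_pos": TCP position; "tool_rot": TCP orientation; "force": force on the tool from outside, world axes, zero at the start; "torque": the same for the moment, N m; "width": finger opening in mm; "gripper_force": force on a finger pad.
Only numpy, scipy, OpenCV 4.12 (cv2) and the standard library are available. Lean on these libraries where they do the work, as an engineer would, in place of code of your own. Each camera call takes 0.05 s, during which the arm holds its last target. There are 200 camera calls.

## Working session

There is one attempt and no reset: what is moved stays moved. The work goes in short steps, Python scripts to look and compute and a tool call to move; the robot and the scene stay as the last step left them, time stands still between calls to the robot, and variables do not carry over. Pictures are saved under pics/ and viewed, at most 10 in all, crops included, and the job is handed in when it is done.

Besides the shell and the picture viewer there is one more tool, called after "Emit:" as name(argument=value, ...), one argument or row to a line, values as JSON. move_arm: Moves the arm, as the interface text tells. Its arguments: {"type":"object","properties":{"targets":{"type":"string"}},"required":["targets"]}

```bash
ls; mkdir -p pics; cat > h.py <<'E'
import numpy as np, cv2
from cell import read_state, cams, order, ctrl
def save(n):
    im=cams.get_image(n); cv2.imwrite(f'pics/{n}.png',im['color'][:,:,::-1])
    np.savez(f'{n}.npz',**im); return im
def KRt(im):
    h=im['color'].shape[0]; f=h/2/np.tan(np.radians(float(im['fovy']))/2)
    K=np.array([[f,0,im['cx']],[0,f,im['cy']],[0,0,1.]])
    return K,cv2.Rodrigues(np.array(im['rvec'],float))[0],np.array(im['tvec'],float).ravel()
def onplane(im,uv,z):
    K,R,t=KRt(im); uv=np.atleast_2d(uv).astype(float)
    d=(R.T@np.linalg.inv(K)@np.c_[uv,np.ones(len(uv))].T).T; c=-R.T@t
    return c+d*((z-c[2])/d[:,2])[:,None]
def proj(im,P):
    K,R,t=KRt(im); q=(K@(R@np.atleast_2d(P).T+t[:,None])).T; return q[:,:2]/q[:,2:]
E
python3 - <<'E'
from h import *
a=save('scene');b=save('side')
for i in (a,b):
    K,R,t=KRt(i);print(-R.T@t,K[0,0])
    print({k:v for k,v in i.items() if k!='color'})
print(read_state(),ctrl.pinch_z)
cv2.imwrite('pics/both.png',cv2.resize(np.hstack([a['color'],b['color']])[:,:,::-1],(800,300)))
E
```

```text
pics
[1219.37576031 -362.66035768  665.92665663] 411.6375987573167
{'fovy': 50.01148623884778, 'cx': 253.1813181389381, 'cy': 193.91752636579167, 'rvec': array([ 1.9340946 ,  1.14170216, -0.61082409]), 'tvec': array([-256.97822565, -160.46733193, 1403.59200582])}
[217.7204014  826.29743999 981.56992487] 367.9616219315952
{'fovy': 55.11052452404082, 'cx': 253.2309205060131, 'cy': 189.02638865904373, 'rvec': array([ 0.33347824, -2.80483614,  1.11192266]), 'tvec': array([ 427.76844292,  124.32159583, 1222.78675573])}
{'clock': 0.1, 'qpos': array([ 1.21217644,  0.62924403,  0.03846465,  1.5182717 , -0.0270055 ,
        0.99629065, -0.0199842 ]), 'qd': array([ 0.00012847, -0.00191751, -0.00049068, -0.00124829, -0.00059935,
       -0.00067666,  0.00014131]), 'tau': array([ 1.39877680e-03, -5.64543056e+01,  1.22976344e+00, -1.93973619e+01,
        1.11758753e-02,  5.44413124e-03,  1.90158869e-05]), 'eef_pos': array([ 187.48321185, -621.79177509,  230.48644266]), 'tool_rot': array([-3.13989757e+00,  2.36295540e-05,  2.92816541e-01]), 'force': array([-0.42021088, -0.20201388, -0.77799634]), 'torque': array([-0.00210338,  0.013311  , -0.04064086]), 'gripper_force': 0.0, 'width': 85.38215066234275} 18.700000000000003
```

View pics/scene.png

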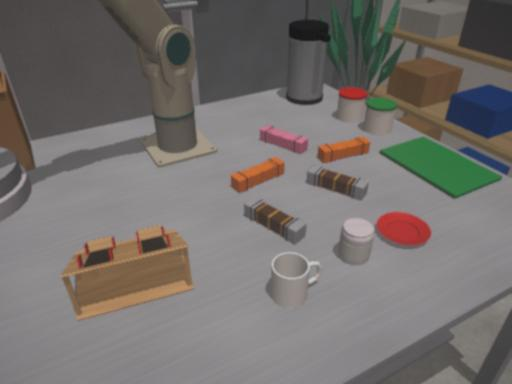

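View pics/side.png

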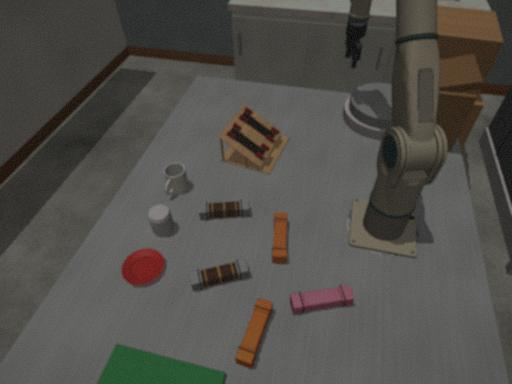

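The scene view shows the mills at (275,220) and (337,182) and the stand at (130,270). In the side view the mills are at (224,210) and (220,273) and the stand at (253,137).

```bash
python3 - <<'E'
from h import *
a=np.load('scene.npz');b=np.load('side.npz')
def crop(i,x,y,w,h,s): return cv2.resize(i['color'][y:y+h,x:x+w],None,fx=s,fy=s,interpolation=cv2.INTER_CUBIC)
m=np.vstack([np.hstack([crop(a,60,220,140,100,2.85714)[:285,:400],crop(b,205,95,100,71.25.__int__()+0,4)[:284].copy() if 0 else cv2.resize(b['color'][95:167,205:305],(400,285),interpolation=cv2.INTER_CUBIC)]),
 np.hstack([cv2.resize(a['color'][160:246,240:372],(400,285),interpolation=cv2.INTER_CUBIC),cv2.resize(b['color'][195:295,180:260],(400,285),interpolation=cv2.INTER_CUBIC)])])
cv2.imwrite('pics/c1.png',m[:,:,::-1])
for n,i in(('scene',a),('side',b)):
    hsv=cv2.cvtColor(i['color'],cv2.COLOR_RGB2HSV); H,S,V=cv2.split(hsv)
    dark=((V<115)&(S>75)&((H<25))).astype(np.uint8)
    dark=cv2.morphologyEx(dark,cv2.MORPH_CLOSE,np.ones((5,5)))
    c,_=cv2.findContours(dark,cv2.RETR_EXTERNAL,cv2.CHAIN_APPROX_NONE)
    for k in c:
        ar=cv2.contourArea(k)
        if 60<ar<1500:
            r=cv2.minAreaRect(k); bp=cv2.boxPoints(r); P=onplane(i,bp,28)
            print(n,ar,np.round(r[0]),np.round(r[1]),np.round(P[:,:2].mean(0)),'edges',np.round(np.diff(np.vstack([P,P[:1]])[:,:2],axis=0)).tolist())
    red=((S>150)&((H<6)|(H>172))&(V>60)).astype(np.uint8)
    nn,_,st,ce=cv2.connectedComponentsWithStats(red)
    for k in range(1,nn):
        if st[k,4]>6: print(n,'red',st[k],ce[k].round(1))
E
```

```text
scene 100.5 [ 95. 257.] [33. 22.] [ 452. -356.] edges [[-72.0, 17.0], [50.0, 63.0], [69.0, -21.0], [-46.0, -60.0]]
scene 350.5 [271. 218.] [36. 20.] [520.  59.] edges [[-53.0, 57.0], [104.0, 32.0], [45.0, -56.0], [-95.0, -33.0]]
scene 277.0 [335. 182.] [34. 17.] [469. 301.] edges [[-64.0, 64.0], [91.0, 48.0], [56.0, -64.0], [-84.0, -48.0]]
scene 1440.5 [  8. 122.] [101.  28.] [-565. -500.] edges [[-55.0, 116.0], [1077.0, 27.0], [6.0, -73.0], [-1028.0, -70.0]]
scene 925.5 [454.  44.] [125.  19.] [-393. 1762.] edges [[-347.0, 386.0], [954.0, -103.0], [165.0, -287.0], [-773.0, 4.0]]
scene red [340  87  27  12 252] [352.8  92.8]
scene red [ 377  213   53   32 1252] [403.3 228.2]
scene red [167 236   4  10  18] [168.2 240.6]
scene red [112 239   3   9  12] [113.  243.8]
scene red [138 239   3  15  22] [138.9 246.5]
scene red [ 86 248   2   6   8] [ 86.2 251. ]
scene red [109 249   4  12  28] [110.2 254.5]
scene red [ 77 256   4  12  22] [ 78.5 262. ]
side 292.0 [253. 332.] [20. 70.] [327. 449.] edges [[-14.0, -185.0], [-54.0, 7.0], [20.0, 182.0], [48.0, -4.0]]
side 481.0 [219. 274.] [17. 34.] [466. 312.] edges [[-88.0, -47.0], [-27.0, 52.0], [85.0, 45.0], [30.0, -50.0]]
side 935.5 [143. 270.] [30. 43.] [693. 349.] edges [[-128.0, -35.0], [-44.0, 95.0], [120.0, 33.0], [52.0, -93.0]]
side 316.5 [280. 238.] [51. 15.] [320. 136.] edges [[-49.0, -11.0], [-36.0, 195.0], [44.0, 10.0], [41.0, -194.0]]
side 343.5 [224. 209.] [14. 28.] [527.  69.] edges [[-91.0, -33.0], [-21.0, 60.0], [88.0, 31.0], [24.0, -59.0]]
side red [246 109   6   4  10] [248.3 110.5]
side red [241 116   6   5  14] [243.1 118.3]
side red [272 129   6   4  11] [274.8 130.3]
side red [228 132   7   5  18] [231.  134.3]
side red [268 136   5   5  12] [269.8 138. ]
side red [262 145   6   5  14] [264.7 146.6]
side red [256 152   7   7  25] [259.2 155.3]
side red [ 122  249   42   36 1116] [142.6 266.4]
```

View pics/c1.png

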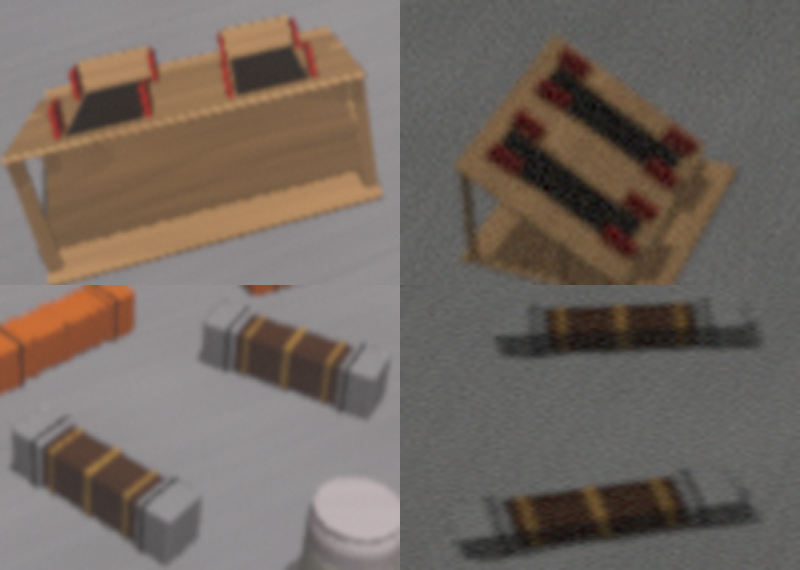

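```bash
cat >> h.py <<'E'
from scipy.optimize import least_squares
from scipy.spatial.transform import Rotation as Ro
E
python3 - <<'E'
from h import *
a=np.load('scene.npz');b=np.load('side.npz')
hsv=cv2.cvtColor(b['color'],cv2.COLOR_RGB2HSV);H,S,V=cv2.split(hsv)
red=((S>110)&((H<7)|(H>170))&(V>50)).astype(np.uint8);red[165:]=0
n,_,st,ce=cv2.connectedComponentsWithStats(red)
pts=[]
for k in range(1,n):
    if st[k,4]>6: print(st[k],ce[k].round(1)); pts.append(ce[k])
pts=np.array(pts)
up=[-67,67]
def model(p,h):
    x,y,yaw,w=p; sl=np.radians(30);out=[]
    ux=np.array([np.cos(sl),0,np.sin(sl)]);uz=np.array([-np.sin(sl),0,np.cos(sl)])
    c0=np.array([0,0,90])-22*uz   # floor centre, x,y = rest point midline
    for by in(56,-56):
        for s in up:
            for l in(1,-1): out.append(c0+ux*s+uz*h+np.array([0,by+l*w,0]))
    q=np.array(out);R=Ro.from_euler('z',yaw).as_matrix();return q@R.T+[x,y,0]
def match(q,pts):
    return np.argmin(np.linalg.norm(q[None]-pts[:,None],axis=2),axis=1)
sc=np.array([[168.2,240.6],[138.9,246.5],[110.2,254.5],[78.5,262.]])
best=None
for y0 in np.radians([-40,-20,0,20,40]):
  for h in(11,16):
    p=np.array([450,-300,y0,30.])
    c=onplane(b,pts.mean(0),80)[0];p[:2]=c[:2]
    for _ in range(15):
        m=match(proj(b,model(p,h)),pts)
        f=lambda p:np.r_[(proj(b,model(p,h))[m]-pts).ravel(),(p[3]-30)*.1]
        p=least_squares(f,p).x
    print(np.degrees(y0),h,p.round(3),np.degrees(p[2]).round(1),np.sqrt((f(p)**2).mean()).round(2),sorted(m.tolist()),proj(a,model(p,h)).round().tolist() if h==16 else '')
E
```

```text
[245 108   7   6  28] [248.  110.8]
[240 115   8   7  32] [243.3 118.3]
[234 123   7   7  29] [236.5 126.3]
[272 128   7   6  27] [274.9 130.5]
[227 132   9   7  35] [231.  134.6]
[266 135   7   7  29] [269.6 137.8]
[261 144   7   6  26] [264.3 146.8]
[256 152   8   7  36] [259.3 155. ]
-40.0 11 [ 5.05858e+02 -2.94241e+02 -1.55000e-01  2.64650e+01] -8.9 0.24 [0, 1, 2, 3, 4, 5, 6, 7] 
-40.0 16 [ 5.06918e+02 -2.89289e+02 -1.54000e-01  2.63520e+01] -8.8 0.27 [0, 1, 2, 3, 4, 5, 6, 7] [[163.0, 230.0], [140.0, 235.0], [168.0, 239.0], [142.0, 245.0], [113.0, 241.0], [89.0, 247.0], [111.0, 252.0], [82.0, 259.0]]
-20.0 11 [ 5.05858e+02 -2.94241e+02 -1.55000e-01  2.64650e+01] -8.9 0.24 [0, 1, 2, 3, 4, 5, 6, 7] 
-20.0 16 [ 5.06918e+02 -2.89289e+02 -1.54000e-01  2.63520e+01] -8.8 0.27 [0, 1, 2, 3, 4, 5, 6, 7] [[163.0, 230.0], [140.0, 235.0], [168.0, 239.0], [142.0, 245.0], [113.0, 241.0], [89.0, 247.0], [111.0, 252.0], [82.0, 259.0]]
0.0 11 [ 5.05858e+02 -2.94241e+02 -1.55000e-01  2.64650e+01] -8.9 0.24 [0, 1, 2, 3, 4, 5, 6, 7] 
0.0 16 [ 5.06918e+02 -2.89289e+02 -1.54000e-01  2.63520e+01] -8.8 0.27 [0, 1, 2, 3, 4, 5, 6, 7] [[163.0, 230.0], [140.0, 235.0], [168.0, 239.0], [142.0, 245.0], [113.0, 241.0], [89.0, 247.0], [111.0, 252.0], [82.0, 259.0]]
20.0 11 [ 5.05858e+02 -2.94241e+02 -1.55000e-01  2.64650e+01] -8.9 0.24 [0, 1, 2, 3, 4, 5, 6, 7] 
20.0 16 [ 5.06918e+02 -2.89289e+02 -1.54000e-01  2.63520e+01] -8.8 0.27 [0, 1, 2, 3, 4, 5, 6, 7] [[163.0, 230.0], [140.0, 235.0], [168.0, 239.0], [142.0, 245.0], [113.0, 241.0], [89.0, 247.0], [111.0, 252.0], [82.0, 259.0]]
40.0 11 [ 508.517 -297.695    0.922   50.642] 52.8 5.65 [1, 1, 2, 2, 5, 5, 6, 6] 
40.0 16 [ 508.624 -290.359    0.922   50.629] 52.8 5.62 [1, 1, 2, 2, 5, 5, 6, 6] [[125.0, 222.0], [106.0, 250.0], [168.0, 203.0], [152.0, 232.0], [104.0, 254.0], [81.0, 289.0], [150.0, 235.0], [131.0, 270.0]]
```

Emit:
move_arm(
  targets="1 2.7 -2.9 0 0 0 0;1 2.7 -2.9 0 0 0 0;1 2.7 -2.9 0 0 0 0;1 2.7 -2.9 0 0 0 0;1 2.7 -2.9 0 0 0 0",
)

```text
clock: 0.52
eef_pos: [275.3, -442.5, 231.0]
tool_rot: [-3.141, 0.0, 0.292]
force: [0.5, 0.5, 0.2]
width: 85.5
gripper_force: 0.0
```

Emit:
move_arm(
  targets="1 2.7 -2.9 0 0 0 0;1 2.7 -2.9 0 0 0 0;1 2.7 -2.9 0 0 0 0;1 2.7 -2.9 0 0 0 0;1 2.7 -2.9 0 0 0 0",
)

```text
clock: 0.93
eef_pos: [362.7, -264.8, 231.2]
tool_rot: [-3.141, 0.0, 0.293]
force: [0.5, 0.1, 0.6]
width: 85.2
gripper_force: 0.0
```

Emit:
move_arm(
  targets="1 2.7 -2.9 0 0 0 0;1 2.7 -2.9 0 0 0 0;1 2.7 -2.9 0 0 0 0;1 2.7 -2.9 0 0 0 0;1 2.7 -2.9 0 0 0 0",
)

```text
clock: 1.35
eef_pos: [450.1, -87.1, 231.3]
tool_rot: [-3.142, 0.0, 0.293]
force: [0.2, -1.4, -0.8]
width: 85.5
gripper_force: 0.0
```

Emit:
move_arm(
  targets="1 2.7 -2.9 0 0 0 0;1 2.7 -2.9 0 0 0 0;1 2.7 -2.9 0 0 0 0;1 2.7 -2.9 0 0 0 2;1 0 0 0 0 0 0",
)

```text
clock: 1.77
eef_pos: [522.8, 63.2, 231.2]
tool_rot: [-3.137, -0.005, 0.268]
force: [1.6, 1.1, -0.1]
width: 86.0
gripper_force: 0.0
```

```bash
python3 - <<'E'
from h import *
w=save('wrist');K,R,t=KRt(w);print(-R.T@t, w['fovy'])
s=read_state();print(s['eef_pos'],s['tool_rot'],s['force'],s['torque'])
print(proj(w,[[524,63,22],[468,305,22]]))
E
```

```text
[585.40861467  78.8701797  374.90829644] 63.294894588231244
[520.87377151  58.61949011 230.90262208] [-3.13939578e+00 -1.32775049e-03  2.65945558e-01] [-0.75683618 -0.77920003 -0.43205731] [-0.05895998  0.05824747 -0.02869081]
[[257.99687045 169.84234009]
 [ 40.7851321  161.10544879]]
```

View pics/wrist.png

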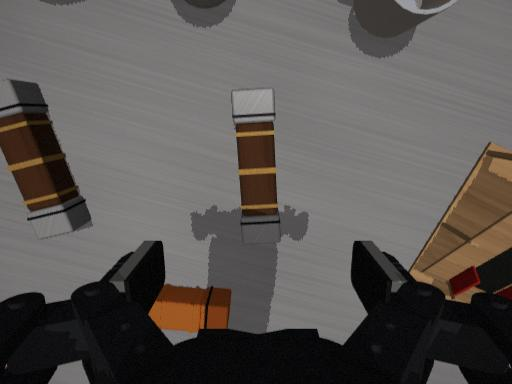

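The wrist view shows one mill in the middle, with its centre band at (257,171). The second is at left, band at (38,161), and a stand corner shows at right.

```bash
cat > mill.py <<'E'
from h import *
def mills(i):
    H,S,V=cv2.split(cv2.cvtColor(i['color'],cv2.COLOR_RGB2HSV))
    m=((S>90)&(H<28)&(V>40)).astype(np.uint8)
    m=cv2.morphologyEx(m,cv2.MORPH_CLOSE,np.ones((3,3)))
    for k in cv2.findContours(m,cv2.RETR_EXTERNAL,cv2.CHAIN_APPROX_NONE)[0]:
        if cv2.contourArea(k)<1500: continue
        mm=np.zeros_like(m);cv2.drawContours(mm,[k],-1,1,-1)
        v,u=np.nonzero(mm); P=onplane(i,np.c_[u,v],42)[:,:2]
        r=cv2.minAreaRect(P.astype(np.float32))
        w,V2=np.linalg.eigh(np.cov(P.T)); ax=V2[:,1]
        print('px',u.mean().round(),v.mean().round(),'c',P.mean(0).round(1),'rect',np.round(r[0],1),np.round(r[1],1),round(r[2],1),'yaw',np.degrees(np.arctan2(ax[1],ax[0])).round(1)%180)
E
python3 - <<'E'
from mill import *
w=np.load('wrist.npz');mills(w)
print(onplane(w,[[257,171],[38,161]],42))
# ends of mill1: cap far/near top edges z=44
print(onplane(w,[[253,89],[261,222]],44))
E
```

```text
px 191.0 308.0 c [340.3  97.6] rect [337.7  99.9] [66.8 99.7] 11.1 yaw 110.3
px 470.0 229.0 c [ 524.1 -186.5] rect [ 525.8 -198.3] [ 98.3 179.5] 81.7 yaw 2.5999999999999943
px 257.0 167.0 c [529.2  65.7] rect [526.6  65.1] [101.1  40.8] 18.5 yaw 19.5
px 28.0 162.0 c [469.1 304.8] rect [473.2 297.8] [101.3  66.3] 29.0 yaw 26.599999999999994
[[525.96861324  64.60480348  42.        ]
 [473.97215806 295.09851428  42.        ]]
[[606.17699188  90.71231717  44.        ]
 [471.44560479  45.02024574  44.        ]]
```

Emit:
move_arm(
  targets="1 0.68 -0.48 2 0 0 0;1 0 0 3.5 0 0 -3.4;1 0 0 3.5 0 0 0;1 0 0 3.5 0 0 0;1 0 0 0 0 0 0",
)

```text
clock: 2.23
eef_pos: [519.9, 57.6, 100.7]
tool_rot: [-3.14, 0.013, 0.316]
force: [-1.1, -0.3, 0.6]
width: 85.1
gripper_force: 0.0
```

```bash
python3 - <<'E'
from h import *
s=read_state();print(s['eef_pos'],s['tool_rot'],np.degrees(s['tool_rot'][2]))
E
```

```text
[519.92361244  57.59058457 100.69738859] [-3.14017818  0.0126593   0.31628056] 18.121541105109145
```

Emit:
move_arm(
  targets="1 0 0 0 0 0 0;1 0 0 0 0 0 0;1 0 0 0 0 0 0",
)

```text
clock: 2.48
eef_pos: [526.7, 59.4, 108.5]
tool_rot: [3.141, -0.004, 0.317]
force: [-0.3, -0.2, 0.3]
width: 85.4
gripper_force: 0.0
```

Emit:
move_arm(
  targets="1 0.14 -0.54 3 0 0 0;1 0 0 3 0 0 -0.4;1 0 0 2.5 0 0 0;1 0 0 1.4 0 0 0;1 0 0 0.5 0 0 0",
)

```text
clock: 2.9
eef_pos: [525.0, 65.2, 2.2]
tool_rot: [3.141, -0.0, 0.324]
force: [0.4, 0.2, 1.1]
width: 85.0
gripper_force: 0.0
```

Emit:
move_arm(
  targets="1 0 0 0 0 0 0;1 0 0 0 0 0 0;1 0 0 0 0 0 0",
)

```text
clock: 3.15
eef_pos: [526.2, 65.4, 4.1]
tool_rot: [3.141, -0.003, 0.324]
force: [0.0, -0.2, 1.0]
width: 85.0
gripper_force: 0.0
```

Close, then lift slowly.

Emit:
move_arm(
  targets="-1 0 0 0 0 0 0;-1 0 0 0 0 0 0;-1 0 0 0 0 0 0;-1 0 0 0 0 0 0;-1 0 0 0 0 0 0",
)

```text
clock: 3.57
eef_pos: [525.0, 65.3, 2.9]
tool_rot: [3.142, -0.001, 0.324]
force: [-0.5, 0.3, 5.6]
width: 39.3
gripper_force: 61.6
```

Emit:
move_arm(
  targets="-1 0 0 0 0 0 0;-1 0 0 0 0 0 0;-1 0 0 0 0 0 0;-1 0 0 0 0 0 0;-1 0 0 0 0 0 0",
)

```text
clock: 3.98
eef_pos: [525.0, 65.3, 2.9]
tool_rot: [3.142, -0.001, 0.324]
force: [-1.4, -0.3, 5.6]
width: 39.7
gripper_force: 61.6
```

```bash
python3 - <<'E'
from h import *
s=read_state();print(s)
E
```

```text
{'clock': 3.9833, 'qpos': array([-0.15505483,  0.82300049, -0.03308905,  2.00360398,  0.07820683,
        0.31546829, -1.49841816]), 'qd': array([ 1.07011717e-03,  1.58992982e-03, -6.28943169e-04,  2.61647554e-05,
       -1.95148015e-05, -3.51480471e-04,  9.23910372e-04]), 'tau': array([ 9.94978915e-02, -5.04430890e+01,  4.72558178e-01, -6.98932976e+00,
        2.24682310e-02, -2.52089007e-01, -1.23970522e-02]), 'eef_pos': array([525.03713588,  65.31546135,   2.91816005]), 'tool_rot': array([ 3.14150720e+00, -6.89416521e-04,  3.24283945e-01]), 'force': array([-1.39378124, -0.27914733,  5.63027915]), 'torque': array([0.04366387, 0.18534551, 0.04957566]), 'gripper_force': 61.568005084991455, 'width': 39.72335717014037}
```

Emit:
move_arm(
  targets="-1 0 0 -0.5 0 0 0;-1 0 0 -1.5 0 0 0;-1 0 0 -2 0 0 0;-1 0 0 -2 0 0 0;-1 0 0 -2 0 0 0",
)

```text
clock: 4.4
eef_pos: [523.8, 65.1, 82.6]
tool_rot: [-3.141, 0.002, 0.324]
force: [0.8, 0.5, -5.9]
width: 39.3
gripper_force: 61.6
```

Emit:
move_arm(
  targets="-1 0 0 -2 0 0 0;-1 0 0 0 0 0 0;-1 0 0 0 0 0 0;-1 0 0 0 0 0 0;-1 0 0 0 0 0 0",
)

```text
clock: 4.82
eef_pos: [523.5, 65.0, 100.8]
tool_rot: [-3.141, 0.003, 0.324]
force: [-0.6, -0.2, -5.9]
width: 39.4
gripper_force: 62.9
```

```bash
python3 - <<'E'
from h import *
for n in range(3):
    w=save('wrist'); s=read_state()
    print(s['eef_pos'],s['tool_rot'],s['force'],s['torque'],'tool-frame',Ro.from_euler('xyz',s['tool_rot']).inv().apply(s['torque']))
E
```

```text
[523.64754151  65.04422766 100.86608576] [-3.14113741e+00  2.86874571e-03  3.24273699e-01] [-1.12661774 -0.68338097 -4.88908192] [ 0.02342433 -0.10377553 -0.01751963] tool-frame [-0.01081119  0.10583845  0.01750254]
[523.83898833  65.07752787 101.00859388] [-3.14117620e+00  2.53524564e-03  3.24311421e-01] [ 0.30467165 -0.49479592 -4.36052759] [ 0.00305838 -0.16748169 -0.02962943] tool-frame [-0.05039484  0.15973788  0.02969077]
[524.01505743  65.0967713  101.17717824] [-3.14124760e+00  2.16628885e-03  3.24236170e-01] [ 0.13151098 -0.18503117 -4.55914496] [ 0.03772361 -0.16239923 -0.02072619] tool-frame [-0.015935    0.16596264  0.02070349]
```

View pics/wrist.png

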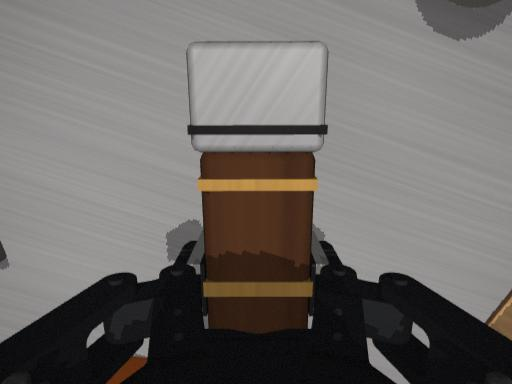

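Weight reads 4.6 N and the moment −0.16 N m about world y, so mill 1's heavy end is toward the robot (tool −x). The wrist view shows it held level. q6 can't reach a 30° outward lean, so I'll set it down and regrip with the tool leaning 25°.

Emit:
move_arm(
  targets="-1 0 0 3 0 0 0;-1 0 0 3 0 0 0;-1 0 0 2 0 0 0;-1 0 0 1.2 0 0 0;-1 0 0 0.5 0 0 0",
)

```text
clock: 5.38
eef_pos: [523.5, 65.1, 3.1]
tool_rot: [-3.141, 0.004, 0.324]
force: [-0.2, 0.5, -2.3]
width: 39.1
gripper_force: 64.1
```

Emit:
move_arm(
  targets="-1 0 0 0.2 0 0 0;-1 0 0 0 0 0 0;-1 0 0 0 0 0 0",
)

```text
clock: 5.63
eef_pos: [526.0, 65.4, 4.2]
tool_rot: [3.141, -0.003, 0.324]
force: [0.2, 0.5, -4.7]
width: 39.4
gripper_force: 63.9
```

Emit:
move_arm(
  targets="1 0 0 0 0 0 0;1 0 0 0 0 0 0;1 0 0 0 0 0 0;1 0 0 0 0 0 0;1 0 0 0 0 0 0",
)

```text
clock: 6.05
eef_pos: [525.2, 65.3, 3.7]
tool_rot: [3.141, -0.001, 0.324]
force: [0.3, 0.5, 0.4]
width: 85.7
gripper_force: 0.0
```

Emit:
move_arm(
  targets="1 -0.8 0 -0.6 0 0 0;1 0 0 0 0 -6.25 0;1 0 0 0 0 -6.25 0;1 0 0 0 0 -6.25 0;1 0 0 0 0 -6.25 0",
)

```text
clock: 6.47
eef_pos: [517.4, 62.6, 11.1]
tool_rot: [3.141, 0.44, 0.324]
force: [0.7, -0.0, -1.3]
width: 85.4
gripper_force: 0.0
```

Emit:
move_arm(
  targets="1 0 0 0 0 0 0;1 0 0 0 0 0 0;1 0 0 0 0 0 0",
)

```text
clock: 6.72
eef_pos: [515.8, 62.0, 9.4]
tool_rot: [3.141, 0.436, 0.324]
force: [-0.2, 0.1, 0.4]
width: 85.6
gripper_force: 0.0
```

Emit:
move_arm(
  targets="1 0.44 0 0.4 0 0 0;1 0 0 0 0 0 0;-1 0 0 0 0 0 0;-1 0 0 0 0 0 0;-1 0 0 0 0 0 0",
)

```text
clock: 7.13
eef_pos: [519.3, 63.3, 4.2]
tool_rot: [3.142, 0.436, 0.324]
force: [-0.4, 0.1, -0.2]
width: 51.6
gripper_force: 0.0
```

Emit:
move_arm(
  targets="-1 0 0 0 0 0 0;-1 0 0 0 0 0 0;-1 0 0 0 0 0 0;-1 0 0 0 0 0 0",
)

```text
clock: 7.47
eef_pos: [519.7, 63.3, 4.2]
tool_rot: [3.141, 0.436, 0.324]
force: [0.7, -0.1, 4.3]
width: 39.3
gripper_force: 61.2
```

```bash
python3 - <<'E'
from h import *
s=read_state();print({k:np.round(s[k],3) for k in('qpos','eef_pos','tool_rot','force','torque','width')})
R=Ro.from_euler('xyz',s['tool_rot']).as_matrix()
# mill pose in tool frame, assuming centre (526.2,65,22), axis yaw 18.6 level
C=np.array([526.2,65.1,22]);y=np.radians(18.6)
Rm=Ro.from_euler('z',y).as_matrix()
T=R.T@(C-s['eef_pos']); Rr=R.T@Rm
print('C in tool',T)
np.savez('hold.npz',T=T,Rr=Rr)
E
```

```text
{'qpos': array([-0.202,  0.984, -0.01 ,  1.598,  0.068,  0.993, -1.506]), 'eef_pos': array([519.671,  63.299,   4.248]), 'tool_rot': array([3.141, 0.436, 0.324]), 'force': array([ 0.698, -0.094,  4.261]), 'torque': array([ 0.022, -0.184,  0.154]), 'width': np.float64(39.261)}
C in tool [ -1.36446992   0.37744102 -18.94700987]
```

```bash
cat > plan.py <<'E'
from h import *
def stand(x,y,yaw):
    return dict(o=np.array([x,y,0.]),yaw=yaw)
ST=(505.9,-294.2,-8.9)
def bay(side,off=0,st=ST,heavy='-x',up=0):
    x,y,yw=st; R=Ro.from_euler('ZY',[yw,-30],degrees=True).as_matrix() # x upslope, z normal
    Rz=Ro.from_euler('z',yw,degrees=True).as_matrix()
    c=np.array([x,y,90.])+Rz@[0,56*side,0]+off*R[:,2]+up*R[:,0]
    return c,R
def toolpose(c,R,heavy='-x'):
    h=np.load('hold.npz');Rm=R@(np.eye(3) if heavy=='-x' else np.diag([-1,-1,1.]))
    Rt=Rm@h['Rr'].T
    return c-Rt@h['T'],Rt
def delta(p,Rt,s=None):
    s=s or read_state(); R=Ro.from_euler('xyz',s['tool_rot']).as_matrix()
    d=p-s['eef_pos']
    print('goal',p.round(1),'world d',d.round(1),'shift-before-turn cm',(R.T@d/10).round(2),'turn deg',Ro.from_matrix(R.T@Rt).as_rotvec(degrees=True).round(2),'shift-after-turn cm',(Rt.T@d/10).round(2))
E
python3 - <<'E'
from plan import *
for o in(0,20,90):
    c,R=bay(-1,o);p,Rt=toolpose(c,R);delta(p,Rt);print(Rt.round(3).tolist() if o==0 else '')
E
```

```text
goal [ 500.3 -349.6   71.2] world d [ -19.4 -412.9   67. ] shift-before-turn cm [-16.42  38.52   0.27] turn deg [ 4.83 29.41 27.39] shift-after-turn cm [ 5.06 41.09 -6.28]
[[0.984, -0.155, 0.087], [-0.155, -0.988, -0.014], [0.088, 0.0, -0.996]]
goal [ 490.4 -348.1   88.6] world d [ -29.3 -411.4   84.3] shift-before-turn cm [-17.95  38.06  -0.93] turn deg [ 4.83 29.41 27.39] shift-after-turn cm [ 4.22 41.09 -8.09]

goal [ 455.8 -342.7  149.2] world d [ -63.9 -406.   144.9] shift-before-turn cm [-23.33  36.45  -5.11] turn deg [ 4.83 29.41 27.39] shift-after-turn cm [  1.26  41.1  -14.44]
```

Emit:
move_arm(
  targets="-1 -0.4 0 -0.9 0 0 0;-1 -1.7 0 -3.6 0 0 0;-1 -1.7 0 -3.6 0 0 0;-1 -1.7 0 -3.6 0 0 0;-1 -1.7 0 -3.6 0 0 0",
)

```text
clock: 7.88
eef_pos: [518.3, 63.4, 174.2]
tool_rot: [-3.141, 0.437, 0.325]
force: [1.2, 0.7, -5.3]
width: 39.1
gripper_force: 62.8
```

Emit:
move_arm(
  targets="-1 -1.7 0 -3.6 0 0 0;-1 0 0 0 0 0 0;-1 0 0 0 0 0 0",
)

```text
clock: 8.13
eef_pos: [519.9, 63.6, 214.3]
tool_rot: [3.141, 0.431, 0.324]
force: [-0.1, -0.2, -6.2]
width: 39.2
gripper_force: 63.0
```

```bash
python3 - <<'E'
from plan import *
s=read_state();print({k:np.round(s[k],3) for k in('qpos','eef_pos','tool_rot','force','torque','width')})
c,R=bay(-1,90);p,Rt=toolpose(c,R);delta(p,Rt)
E
```

```text
{'qpos': array([-0.203,  0.704, -0.009,  1.513,  0.054,  1.353, -1.481]), 'eef_pos': array([519.889,  63.611, 214.299]), 'tool_rot': array([3.141, 0.431, 0.324]), 'force': array([-0.109, -0.24 , -6.19 ]), 'torque': array([ 0.3  , -1.011, -0.063]), 'width': np.float64(39.23)}
goal [ 455.8 -342.7  149.2] world d [ -64.1 -406.3  -65.1] shift-before-turn cm [-14.56  36.47  13.87] turn deg [ 4.76 29.12 27.4 ] shift-after-turn cm [-0.59 41.13  6.49]
```

Emit:
move_arm(
  targets="-1 0 0 0 0.8 4.85 4.57;-1 0 0 0 0.8 4.85 4.57;-1 0 0 0 0.8 4.85 4.57;-1 0 0 0 0.8 4.85 4.57;-1 0 0 0 0.8 4.85 4.57",
)

```text
clock: 8.55
eef_pos: [516.8, 62.2, 210.7]
tool_rot: [3.122, 0.004, -0.082]
force: [-0.1, 0.8, -5.7]
width: 39.7
gripper_force: 63.3
```

Emit:
move_arm(
  targets="-1 0 0 0 0.8 4.85 4.57;-1 0 3 0 0 0 0;-1 0 3.7 0 0 0 0;-1 0 3.7 0 0 0 0;-1 0 3.7 0 0 0 0",
)

```text
clock: 8.97
eef_pos: [493.7, -76.7, 210.6]
tool_rot: [3.139, -0.076, -0.154]
force: [1.0, -0.1, -5.4]
width: 39.5
gripper_force: 64.3
```

Emit:
move_arm(
  targets="-1 0 3.7 0 0 0 0;-1 0 3.7 0 0 0 0;-1 0 3.7 0 0 0 0;-1 0 3.7 0 0 0 0;-1 0 3.7 0 0 0 0",
)

```text
clock: 9.38
eef_pos: [465.0, -259.3, 210.7]
tool_rot: [-3.141, -0.076, -0.156]
force: [0.7, -0.8, -5.2]
width: 39.3
gripper_force: 64.3
```

Emit:
move_arm(
  targets="-1 0 3.7 0 0 0 0;-1 0 2 0 0 0 0;-1 0 0 0 0 0 0;-1 0 0 0 0 0 0;-1 0 0 0 0 0 0",
)

```text
clock: 9.8
eef_pos: [457.6, -313.2, 211.2]
tool_rot: [-3.14, -0.077, -0.156]
force: [-0.1, 1.1, -5.3]
width: 39.4
gripper_force: 64.3
```

```bash
python3 - <<'E'
from plan import *
w=save('wrist')
s=read_state();print({k:np.round(s[k],3) for k in('qpos','eef_pos','tool_rot','force','torque','width')})
c,R=bay(-1,60);p,Rt=toolpose(c,R);delta(p,Rt)
im=save('side')
cv2.imwrite('pics/m1.png',np.hstack([cv2.resize(w['color'],(400,300)),cv2.resize(im['color'][60:210,170:370],(400,300))])[:,:,::-1])
E
```

```text
{'qpos': array([ 0.527,  0.484,  0.061,  1.876, -0.094,  0.713, -1.077]), 'eef_pos': array([ 458.225, -312.914,  211.721]), 'tool_rot': array([-3.141, -0.078, -0.155]), 'force': array([ 3.000e-03,  3.560e-01, -4.834e+00]), 'torque': array([ 0.026, -0.04 , -0.002]), 'width': np.float64(39.483)}
goal [ 470.6 -345.   123.2] world d [ 12.4 -32.1 -88.5] shift-before-turn cm [1.02 2.98 8.96] turn deg [-0.06  0.53  0.06] shift-after-turn cm [0.94 2.97 8.97]
```

View pics/m1.png

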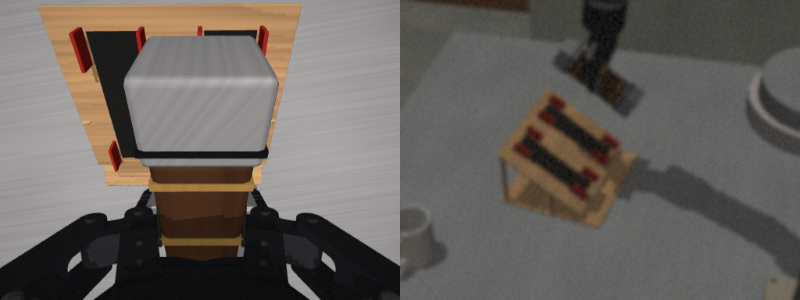

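The mill is held with the right tilt above and short of the right bay. The wrist view shows the left-bay cheeks at about (80,50), (142,40) and (115,155) in the half-size image.

```bash
python3 - <<'E'
from plan import *
w=np.load('wrist.npz')
H,S,V=cv2.split(cv2.cvtColor(w['color'],cv2.COLOR_RGB2HSV))
red=((S>130)&((H<8)|(H>170))&(V>60)).astype(np.uint8)
n,_,st,ce=cv2.connectedComponentsWithStats(red)
for k in range(1,n):
    if st[k,4]>30: print(st[k],ce[k].round(1))
for sd in(1,-1):
    c,R=bay(sd)
    for l in(1,-1):
        for rng in((48,86),(-86,-48)):
            P=[c+R@[s,l*27,h-22] for s in rng for h in(0,22)]
            print('LR'[sd<0],'inner',l,rng,'(s,h) 0/22',proj(w,P).round().tolist())
E
```

```text
[330  33  14  38 342] [336.6  49.4]
[ 88  35  31  58 918] [103.3  63. ]
[173  34  14  34 289] [179.5  48.7]
[253  34   6  12  69] [255.4  39.6]
[139 180  16  40 387] [146.7 199.4]
L inner 1 (48, 86) (s,h) 0/22 [[122.0, 83.0], [112.0, 94.0], [107.0, 31.0], [95.0, 39.0]]
L inner 1 (-86, -48) (s,h) 0/22 [[157.0, 205.0], [151.0, 219.0], [149.0, 177.0], [143.0, 191.0]]
L inner -1 (48, 86) (s,h) 0/22 [[188.0, 83.0], [183.0, 94.0], [181.0, 31.0], [175.0, 39.0]]
L inner -1 (-86, -48) (s,h) 0/22 [[206.0, 205.0], [204.0, 219.0], [202.0, 177.0], [199.0, 191.0]]
R inner 1 (48, 86) (s,h) 0/22 [[260.0, 82.0], [260.0, 93.0], [260.0, 31.0], [260.0, 39.0]]
R inner 1 (-86, -48) (s,h) 0/22 [[260.0, 205.0], [260.0, 219.0], [260.0, 177.0], [260.0, 191.0]]
R inner -1 (48, 86) (s,h) 0/22 [[327.0, 82.0], [332.0, 93.0], [334.0, 31.0], [340.0, 39.0]]
R inner -1 (-86, -48) (s,h) 0/22 [[309.0, 205.0], [312.0, 219.0], [313.0, 177.0], [316.0, 191.0]]
```

Emit:
move_arm(
  targets="-1 1.1 2.85 0 0 0.5 0;-1 0 0 3 0 0 0;-1 0 0 3 0 0 0;-1 0 0 3 0 0 0;-1 0 0 0 0 0 0",
)

```text
clock: 10.32
eef_pos: [470.8, -342.1, 119.1]
tool_rot: [-3.137, -0.081, -0.154]
force: [-2.4, 1.3, -5.6]
width: 39.0
gripper_force: 64.5
```

Emit:
move_arm(
  targets="-1 0 0 0 0 0 0;-1 0 0 0 0 0 0;-1 0 0 0 0 0 0",
)

```text
clock: 10.57
eef_pos: [474.8, -347.0, 126.9]
tool_rot: [3.138, -0.094, -0.155]
force: [0.0, -0.5, -3.9]
width: 39.5
gripper_force: 64.6
```

```bash
sed -i 's/-294.2/-293.2/' plan.py; python3 - <<'E'
from plan import *
s=read_state();print({k:np.round(s[k],3) for k in('eef_pos','tool_rot','force','torque','width')})
for o in(25,1):
    c,R=bay(-1,o,up=2);p,Rt=toolpose(c,R);delta(p,Rt)
E
```

```text
{'eef_pos': array([ 474.772, -347.035,  126.94 ]), 'tool_rot': array([ 3.138, -0.094, -0.155]), 'force': array([ 0.042, -0.456, -3.911]), 'torque': array([-0.004,  0.016,  0.002]), 'width': np.float64(39.533)}
goal [ 489.6 -347.    93.9] world d [ 14.9   0.1 -33. ] shift-before-turn cm [ 1.15 -0.25  3.43] turn deg [ 0.2  -0.37  0.02] shift-after-turn cm [ 1.17 -0.24  3.42]
goal [ 501.5 -348.8   73.1] world d [ 26.7  -1.8 -53.8] shift-before-turn cm [ 2.15 -0.26  5.61] turn deg [ 0.2  -0.37  0.02] shift-after-turn cm [ 2.19 -0.24  5.6 ]
```

Emit:
move_arm(
  targets="-1 0.4 -0.2 1.1 0 0 0;-1 0.4 0 1.1 0 0 0;-1 0.3 0 1.1 0 0 0;-1 0 0 0 0 0 0;-1 0 0 0 0 0 0",
)

```text
clock: 10.98
eef_pos: [487.2, -346.1, 91.6]
tool_rot: [3.141, -0.089, -0.156]
force: [-0.4, 0.1, -5.2]
width: 39.7
gripper_force: 64.5
```

Emit:
move_arm(
  targets="-1 0 0 0 0 0 0;-1 0 0 0 0 0 0;-1 0 0 0 0 0 0",
)

```text
clock: 11.23
eef_pos: [487.5, -347.1, 93.3]
tool_rot: [3.139, -0.091, -0.157]
force: [-0.5, -0.2, -5.5]
width: 39.4
gripper_force: 64.6
```

```bash
python3 - <<'E'
from plan import *
im=save('side');w=save('wrist')
cv2.imwrite('pics/m2.png',np.hstack([cv2.resize(w['color'],(400,300)),cv2.resize(im['color'][90:180,200:320],(400,300),interpolation=cv2.INTER_CUBIC)])[:,:,::-1])
s=read_state();print({k:np.round(s[k],3) for k in('eef_pos','tool_rot','force','torque','width')})
for o in(8,1):
    c,R=bay(-1,o,up=2);p,Rt=toolpose(c,R);delta(p,Rt)
E
```

```text
{'eef_pos': array([ 487.604, -346.957,   93.325]), 'tool_rot': array([ 3.139, -0.091, -0.156]), 'force': array([ 0.669,  0.184, -4.338]), 'torque': array([ 0.01 ,  0.048, -0.039]), 'width': np.float64(39.467)}
goal [ 498.  -348.3   79.2] world d [ 10.4  -1.3 -14.2] shift-before-turn cm [ 0.92 -0.04  1.51] turn deg [ 0.13 -0.21 -0.03] shift-after-turn cm [ 0.92 -0.03  1.5 ]
goal [ 501.5 -348.8   73.1] world d [ 13.9  -1.9 -20.2] shift-before-turn cm [ 1.21 -0.04  2.14] turn deg [ 0.13 -0.21 -0.03] shift-after-turn cm [ 1.22 -0.03  2.14]
```

View pics/m2.png

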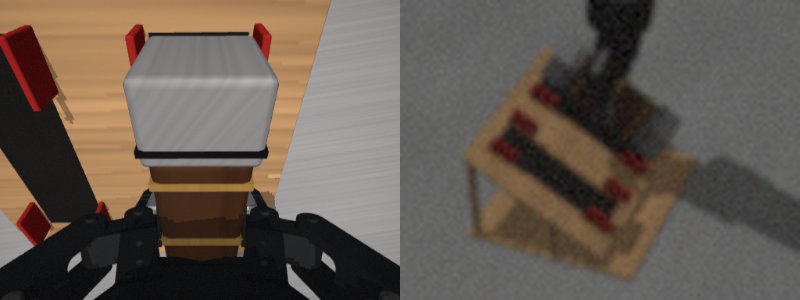

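The mill hangs centred between the right bay's cheeks. Lowering it gently.

Emit:
move_arm(
  targets="-1 0.5 0 0.6 0 0 0;-1 0.4 0 0.6 0 0 0;-1 0.2 0 0.4 0 0 0;-1 0 0 0 0 0 0;-1 0 0 0 0 0 0",
)

```text
clock: 11.75
eef_pos: [499.7, -348.3, 77.3]
tool_rot: [3.14, -0.09, -0.156]
force: [-0.1, -0.1, -5.2]
width: 39.3
gripper_force: 64.6
```

Emit:
move_arm(
  targets="-1 0.1 0 0.2 0 0 0;-1 0.05 0 0.15 0 0 0;-1 0 0 0 0 0 0;-1 0 0 0 0 0 0",
)

```text
clock: 12.08
eef_pos: [501.5, -349.0, 74.6]
tool_rot: [3.14, -0.091, -0.156]
force: [0.1, -0.6, -4.7]
width: 39.2
gripper_force: 64.6
```

```bash
python3 - <<'E'
from plan import *
s=read_state();print({k:np.round(s[k],3) for k in('eef_pos','tool_rot','force','torque','width')})
c,R=bay(-1,0,up=2);p,Rt=toolpose(c,R);delta(p,Rt)
E
```

```text
{'eef_pos': array([ 501.483, -348.99 ,   74.63 ]), 'tool_rot': array([ 3.14 , -0.091, -0.156]), 'force': array([ 0.095, -0.569, -4.719]), 'torque': array([-0.04 ,  0.048,  0.035]), 'width': np.float64(39.162)}
goal [ 502.  -348.9   72.2] world d [ 0.5  0.1 -2.4] shift-before-turn cm [ 0.03 -0.02  0.24] turn deg [ 0.11 -0.17 -0.02] shift-after-turn cm [ 0.03 -0.02  0.24]
```

Emit:
move_arm(
  targets="-1 0 0 0.15 0 0 0;-1 0 0 0 0 0 0;-1 0 0 0 0 0 0",
)

```text
clock: 12.33
eef_pos: [501.7, -349.2, 73.4]
tool_rot: [3.139, -0.091, -0.156]
force: [0.6, 0.0, -2.3]
width: 39.3
gripper_force: 65.0
```

Emit:
move_arm(
  targets="-1 0 0 0.1 0 0 0;-1 0 0 0 0 0 0;-1 0 0 0 0 0 0",
)

```text
clock: 12.58
eef_pos: [501.9, -349.3, 73.2]
tool_rot: [3.139, -0.091, -0.156]
force: [-1.6, 1.4, 6.7]
width: 39.2
gripper_force: 65.6
```

Emit:
move_arm(
  targets="-1 0 0 0.1 0 0 0;-1 0 0 0 0 0 0;-1 0 0 0 0 0 0",
)

```text
clock: 12.83
eef_pos: [501.9, -349.2, 73.2]
tool_rot: [3.139, -0.092, -0.156]
force: [-3.8, 2.5, 14.1]
width: 39.2
gripper_force: 66.7
```

Emit:
move_arm(
  targets="-1 0 0 -0.08 0 0 0;0.3 0 0 0 0 0 0;0.3 0 0 0 0 0 0;0.3 0 0 0 0 0 0;0.3 0 0 0 0 0 0",
)

```text
clock: 13.25
eef_pos: [502.1, -349.1, 71.8]
tool_rot: [3.14, -0.091, -0.156]
force: [-0.6, -0.2, 0.3]
width: 55.2
gripper_force: 0.0
```

Emit:
move_arm(
  targets="0.3 0 0 -0.5 0 0 0;0.3 0 0 -1.5 0 0 0;0.5 0 0 -3 0 0 0;0.5 0 0 -4 0 0 0;1 0 0 -4 0 0 0",
)

```text
clock: 13.67
eef_pos: [489.4, -346.4, 202.2]
tool_rot: [3.141, -0.089, -0.156]
force: [1.0, -0.2, 0.2]
width: 74.4
gripper_force: 0.0
```

Emit:
move_arm(
  targets="1 0 -2 -2 0 0 0;1 0 -4 0 0 0 0;1 0 -4 0 0 0 0;1 0 -4 0 0 0 0;1 0 0 0 0 0 0",
)

```text
clock: 14.08
eef_pos: [512.2, -197.7, 221.4]
tool_rot: [-3.137, -0.091, -0.144]
force: [-0.5, 0.4, 0.4]
width: 85.6
gripper_force: 0.0
```

```bash
python3 - <<'E'
from plan import *
im=save('side');sc=save('scene')
cv2.imwrite('pics/m3.png',np.hstack([cv2.resize(sc['color'][210:310,60:193],(400,300),interpolation=cv2.INTER_CUBIC),cv2.resize(im['color'][90:180,200:320],(400,300),interpolation=cv2.INTER_CUBIC)])[:,:,::-1])
s=read_state();print({k:np.round(s[k],3) for k in('qpos','eef_pos','tool_rot','force','torque','width')})
# goal: above mill 2 , tool vertical yaw 27.5 deg
Rt=Ro.from_euler('xyz',[np.pi,0,np.radians(27.8)]).as_matrix()
delta(np.array([472.,298.,231.]),Rt)
E
```

```text
{'qpos': array([ 0.285,  0.458,  0.083,  1.893, -0.083,  0.704, -1.304]), 'eef_pos': array([ 510.913, -206.088,  221.517]), 'tool_rot': array([ 3.14 , -0.091, -0.151]), 'force': array([ 0.034, -0.766,  1.111]), 'torque': array([-0.004,  0.109,  0.023]), 'width': np.float64(85.273)}
goal [472. 298. 231.] world d [-38.9 504.1   9.5] shift-before-turn cm [-11.32 -49.24  -2.06] turn deg [  1.75  -5.04 -36.45] shift-after-turn cm [ 20.07 -46.41  -0.95]
```

View pics/m3.png

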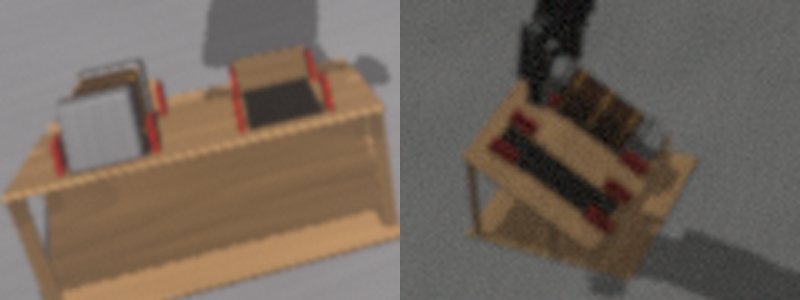

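Mill 1 lies in the right bay between its cheeks. Going to mill 2.

Emit:
move_arm(
  targets="1 -0.9 -3.8 -0.15 0 0 0;1 -0.9 -3.8 -0.15 0 0 0;1 -0.9 -3.8 -0.15 0 0 0;1 -0.9 -3.8 -0.15 0 0 0;1 -0.9 -3.8 -0.15 0 0 0",
)

```text
clock: 14.6
eef_pos: [494.8, -14.1, 224.4]
tool_rot: [3.139, -0.092, -0.16]
force: [1.8, 0.3, 0.5]
width: 85.6
gripper_force: 0.0
```

Emit:
move_arm(
  targets="1 -0.9 -3.8 -0.15 0 0 0;1 -0.9 -3.8 -0.15 0 0 0;1 -0.9 -3.8 -0.15 0 0 0;1 -0.9 -3.8 -0.15 0 0 0;1 -0.9 -3.8 -0.15 0 0 0",
)

```text
clock: 15.02
eef_pos: [480.3, 181.1, 227.5]
tool_rot: [3.139, -0.092, -0.159]
force: [0.8, 0.3, 0.7]
width: 85.5
gripper_force: 0.0
```

Emit:
move_arm(
  targets="1 -0.9 -3.8 -0.15 0 0 0;1 -0.9 -3.8 -0.15 0 0 0;1 -0.5 -3.5 -0.15 0 0 0;1 0 0 0 0.3 -0.8 -6.1;1 0 0 0 0.3 -0.8 -6.1",
)

```text
clock: 15.43
eef_pos: [474.0, 296.8, 229.2]
tool_rot: [3.134, -0.062, 0.066]
force: [1.1, -0.9, -0.7]
width: 85.4
gripper_force: 0.0
```

Emit:
move_arm(
  targets="1 0 0 0 0.3 -0.8 -6.1;1 0 0 0 0.3 -0.8 -6.1;1 0 0 0 0.3 -0.8 -6.1;1 0 0 0 0.3 -0.8 -6.1;1 0 0 0 0 0 0",
)

```text
clock: 15.85
eef_pos: [476.0, 292.5, 229.2]
tool_rot: [3.141, -0.004, 0.481]
force: [1.2, -0.1, -0.2]
width: 85.3
gripper_force: 0.0
```

Emit:
move_arm(
  targets="1 0 0 0 0 0 0;1 0 0 0 0 0 0;1 0 0 0 0 0 0;1 0 0 0 0 0 0",
)

```text
clock: 16.18
eef_pos: [473.7, 294.4, 229.4]
tool_rot: [3.141, -0.003, 0.482]
force: [-0.4, 0.4, -0.7]
width: 85.5
gripper_force: 0.0
```

```bash
python3 - <<'E'
from mill import *
from plan import *
w=save('wrist');mills(w)
s=read_state();print({k:np.round(s[k],3) for k in('qpos','eef_pos','tool_rot')})
E
```

```text
px 295.0 318.0 c [335.7 169. ] rect [330.8 158.3] [ 59.7 140. ] 9.8 yaw 105.4
px 71.0 214.0 c [337.1 456. ] rect [334.8 446.7] [172.6  64.9] 83.6 yaw 87.7
px 242.0 170.0 c [469.6 309.8] rect [467.1 308.5] [101.  41.] 29.2 yaw 29.30000000000001
{'qpos': array([-0.543,  0.497, -0.095,  1.783,  0.061,  0.862, -1.755]), 'eef_pos': array([473.605, 294.507, 229.364]), 'tool_rot': array([ 3.141e+00, -3.000e-03,  4.820e-01])}
```

Emit:
move_arm(
  targets="1 0.07 -1.54 2 0 0 -1.6;1 0 0 4 0 0 0;1 0 0 4 0 0 0;1 0 0 4 0 0 0;1 0 0 2 0 0 0",
)

```text
clock: 16.65
eef_pos: [465.4, 307.4, 65.4]
tool_rot: [3.14, 0.002, 0.511]
force: [-0.0, -0.5, -0.5]
width: 85.1
gripper_force: 0.0
```

Emit:
move_arm(
  targets="1 0 0 0 0 0 0;1 0 0 0 0 0 0;1 0 0 0 0 0 0",
)

```text
clock: 16.9
eef_pos: [468.7, 309.5, 70.7]
tool_rot: [3.141, -0.006, 0.511]
force: [-0.6, -0.3, 0.0]
width: 85.3
gripper_force: 0.0
```

Emit:
move_arm(
  targets="1 0 0 2.5 0 0 0;1 0 0 2.2 0 0 0;1 0 0 1.2 0 0 0;1 0 0 0.5 0 0 0;1 0 0 0 0 0 0",
)

```text
clock: 17.32
eef_pos: [468.1, 308.9, 5.6]
tool_rot: [3.141, -0.004, 0.511]
force: [-0.5, -0.6, 0.6]
width: 85.4
gripper_force: 0.0
```

Emit:
move_arm(
  targets="1 0 0 0 0 0 0;1 0 0 0 0 0 0",
)

```text
clock: 17.48
eef_pos: [468.8, 309.3, 6.6]
tool_rot: [3.141, -0.006, 0.511]
force: [0.6, 0.1, 0.5]
width: 85.0
gripper_force: 0.0
```

Emit:
move_arm(
  targets="1 -0.15 0 0.2 0 0 0;-1 0 0 0 0 0 0;-1 0 0 0 0 0 0;-1 0 0 0 0 0 0;-1 0 0 0 0 0 0",
)

```text
clock: 17.9
eef_pos: [466.6, 308.4, 3.7]
tool_rot: [3.141, -0.004, 0.511]
force: [-3.1, -5.3, 26.5]
width: 39.4
gripper_force: 57.4
```

Emit:
move_arm(
  targets="-1 0 0 0 0 0 0;-1 0 0 0 0 0 0;-1 0 0 -0.5 0 0 0;-1 0 0 -1.5 0 0 0;-1 0 0 -2 0 0 0",
)

```text
clock: 18.32
eef_pos: [464.5, 306.1, 41.7]
tool_rot: [3.14, 0.003, 0.511]
force: [0.2, 0.4, -4.6]
width: 39.2
gripper_force: 61.4
```

Emit:
move_arm(
  targets="-1 0 0 -1 0 0 0;-1 0 0 0 0 0 0;-1 0 0 0 0 0 0;-1 0 0 0 0 0 0;-1 0 0 0 0 0 0",
)

```text
clock: 18.73
eef_pos: [465.7, 307.3, 52.2]
tool_rot: [3.141, -0.001, 0.511]
force: [-0.2, -0.5, -4.9]
width: 39.4
gripper_force: 61.5
```

```bash
python3 - <<'E'
from h import *
for n in range(4):
    cams.get_image('wrist'); s=read_state()
    print(s['eef_pos'],s['tool_rot'],s['force'].round(2),'tool-frame',Ro.from_euler('xyz',s['tool_rot']).inv().apply(s['torque']).round(3))
E
```

```text
[465.72998549 307.37438615  52.23394943] [ 3.14070472e+00 -1.16475003e-03  5.11053604e-01] [-0.82 -0.45 -5.1 ] tool-frame [ 0.023 -0.212  0.031]
[465.84311178 307.46548787  52.37147216] [ 3.14075358e+00 -1.44288003e-03  5.11013419e-01] [-0.16  0.37 -4.7 ] tool-frame [-0.059 -0.13   0.003]
[465.97525431 307.60733176  52.51139682] [ 3.14083977e+00 -1.84826563e-03  5.11007234e-01] [-0.39 -0.02 -5.2 ] tool-frame [ 0.028 -0.205 -0.03 ]
[466.10463529 307.67289506  52.67551796] [ 3.14082807e+00 -2.15921100e-03  5.11064895e-01] [-0.02 -0.38 -5.43] tool-frame [ 0.04  -0.12   0.022]
```

Mill 2 is the opposite: its heavy end is away from the robot (+x). I'll turn it half a turn above the table and set it down, then regrip leaning as before.

Emit:
move_arm(
  targets="-1 0 0 -1 0 0 -6.92;-1 0 0 0 0 0 -6.92;-1 0 0 0 0 0 -6.92;-1 0 0 0 0 0 -6.92;-1 0 0 0 0 0 -6.92",
)

```text
clock: 19.35
eef_pos: [466.5, 307.7, 63.1]
tool_rot: [3.139, -0.002, 1.121]
force: [-0.4, -0.2, -4.6]
width: 39.5
gripper_force: 61.7
```

Emit:
move_arm(
  targets="-1 0 0 0 0 0 -6.92;-1 0 0 0 0 0 -6.92;-1 0 0 0 0 0 -6.92;-1 0 0 0 0 0 -6.92;-1 0 0 0 0 0 -6.92",
)

```text
clock: 19.77
eef_pos: [466.6, 307.6, 63.0]
tool_rot: [3.138, -0.0, 1.724]
force: [-0.2, -0.3, -5.5]
width: 39.2
gripper_force: 61.7
```

Emit:
move_arm(
  targets="-1 0 0 0 0 0 -6.92;-1 0 0 0 0 0 -6.92;-1 0 0 0 0 0 -6.92;-1 0 0 0 0 0 -6.92;-1 0 0 0 0 0 -6.92",
)

```text
clock: 20.18
eef_pos: [466.8, 307.4, 63.0]
tool_rot: [3.139, 0.002, 2.328]
force: [-0.3, 0.1, -4.9]
width: 39.1
gripper_force: 61.7
```

Emit:
move_arm(
  targets="-1 0 0 0 0 0 -6.92;-1 0 0 0 0 0 -6.92;-1 0 0 0 0 0 -6.92;-1 0 0 0 0 0 -6.92;-1 0 0 0 0 0 -6.92",
)

```text
clock: 20.6
eef_pos: [466.9, 307.4, 63.0]
tool_rot: [3.14, 0.003, 2.932]
force: [-0.4, 0.0, -5.4]
width: 39.4
gripper_force: 61.7
```

Emit:
move_arm(
  targets="-1 0 0 0 0 0 -6.92;-1 0 0 0 0 0 -6.92;-1 0 0 0 0 0 -6.92;-1 0 0 0 0 0 -6.92;-1 0 0 0 0 0 -6.92",
)

```text
clock: 21.02
eef_pos: [467.0, 307.4, 62.9]
tool_rot: [-3.141, 0.003, -2.748]
force: [-0.6, 0.8, -5.6]
width: 39.5
gripper_force: 61.7
```

Emit:
move_arm(
  targets="-1 0 0 0 0 0 -6.92;-1 0 0 0 0 0 0;-1 0 0 0 0 0 0;-1 0 0 0 0 0 0",
)

```text
clock: 21.35
eef_pos: [466.6, 307.7, 63.1]
tool_rot: [-3.141, 0.003, -2.635]
force: [0.4, -0.3, -5.3]
width: 39.2
gripper_force: 61.7
```

```bash
python3 - <<'E'
from h import *
for n in range(3):
    cams.get_image('wrist'); s=read_state()
    print(s['eef_pos'],s['tool_rot'],s['force'].round(2),'tool-frame',Ro.from_euler('xyz',s['tool_rot']).inv().apply(s['torque']).round(3))
print(s['qpos'])
E
```

```text
[466.60047702 307.76652054  63.24914944] [-3.14068825  0.00345636 -2.63469656] [ 0.46 -0.73 -4.96] tool-frame [ 0.004 -0.154 -0.029]
[466.57239463 307.84328575  63.2956422 ] [-3.14063463  0.00349924 -2.63402469] [ 0.63  1.17 -5.18] tool-frame [-0.004 -0.157 -0.021]
[466.50389136 307.9355123   63.36675923] [-3.14064639  0.00357125 -2.63334288] [-0.    0.32 -4.43] tool-frame [-0.035 -0.174  0.031]
[-0.10700861  0.90658782 -0.87534941  1.89506461  0.96441528  0.82921625
  0.56612413]
```

Emit:
move_arm(
  targets="-1 0 0 2 0 0 0;-1 0 0 2 0 0 0;-1 0 0 1 0 0 0;-1 0 0 0.6 0 0 0;-1 0 0 0 0 0 0",
)

```text
clock: 21.92
eef_pos: [466.0, 307.6, 6.3]
tool_rot: [-3.141, 0.001, -2.632]
force: [-1.1, -0.2, -5.5]
width: 39.2
gripper_force: 62.6
```

Emit:
move_arm(
  targets="-1 0 0 0.2 0 0 0;-1 0 0 0 0 0 0;-1 0 0 0 0 0 0",
)

```text
clock: 22.17
eef_pos: [467.0, 308.4, 6.1]
tool_rot: [-3.141, 0.005, -2.632]
force: [-0.5, 1.0, -4.1]
width: 39.3
gripper_force: 62.6
```

Emit:
move_arm(
  targets="-1 0 0 0.15 0 0 0;-1 0 0 0 0 0 0;-1 0 0 0 0 0 0",
)

```text
clock: 22.42
eef_pos: [467.1, 308.4, 4.4]
tool_rot: [-3.141, 0.005, -2.632]
force: [0.7, -0.1, -3.0]
width: 39.5
gripper_force: 63.0
```

Emit:
move_arm(
  targets="-1 0 0 0.1 0 0 0;-1 0 0 0 0 0 0;-1 0 0 0 0 0 0",
)

```text
clock: 22.67
eef_pos: [467.2, 308.5, 3.9]
tool_rot: [-3.141, 0.005, -2.632]
force: [1.0, -1.1, 5.2]
width: 39.4
gripper_force: 63.9
```

Emit:
move_arm(
  targets="1 0 0 0 0 0 0;1 0 0 0 0 0 0;1 0 0 0 0 0 0;1 0 0 0 0 0 0;1 0 0 0 0 0 0",
)

```text
clock: 23.08
eef_pos: [466.5, 308.0, 2.7]
tool_rot: [-3.141, 0.003, -2.632]
force: [0.1, 0.2, -0.0]
width: 85.6
gripper_force: 0.0
```

Emit:
move_arm(
  targets="1 0.8 0 -0.6 0 0 0;1 0 0 0 0 6.25 0;1 0 0 0 0 6.25 0;1 0 0 0 0 6.25 0;1 0 0 0 0 6.25 0",
)

```text
clock: 23.5
eef_pos: [459.5, 304.0, 10.3]
tool_rot: [3.14, -0.437, -2.632]
force: [0.6, 0.1, -0.6]
width: 85.0
gripper_force: 0.0
```

Emit:
move_arm(
  targets="1 0 0 0 0 0 0;1 0 0 0 0 0 0;1 0 0 0 0 0 0",
)

```text
clock: 23.75
eef_pos: [458.3, 303.8, 8.9]
tool_rot: [-3.141, -0.433, -2.631]
force: [-1.1, -0.4, -0.2]
width: 85.3
gripper_force: 0.0
```

```bash
python3 - <<'E'
from plan import *
s=read_state();print({k:np.round(s[k],3) for k in('qpos','eef_pos','tool_rot','force')})
R=Ro.from_euler('xyz',s['tool_rot']).as_matrix();print(R.round(3))
C=np.array([467.,308.4,22.]);delta(C+R@[0,0,20.],R)
E
```

```text
{'qpos': array([-0.172,  1.173, -0.872,  1.496,  0.693,  1.289,  0.876]), 'eef_pos': array([458.347, 303.777,   8.92 ]), 'tool_rot': array([-3.141, -0.433, -2.631]), 'force': array([-1.06 , -0.447, -0.197])}
[[-0.792 -0.489 -0.365]
 [-0.444  0.872 -0.206]
 [ 0.419 -0.001 -0.908]]
goal [459.7 304.3   3.8] world d [ 1.3  0.5 -5.1] shift-before-turn cm [-0.34 -0.02  0.4 ] turn deg [0. 0. 0.] shift-after-turn cm [-0.34 -0.02  0.4 ]
```

Emit:
move_arm(
  targets="1 -0.34 0 0.4 0 0 0;1 0 0 0 0 0 0;-1 0 0 0 0 0 0;-1 0 0 0 0 0 0;-1 0 0 0 0 0 0",
)

```text
clock: 24.17
eef_pos: [460.8, 304.6, 4.1]
tool_rot: [-3.141, -0.432, -2.632]
force: [-0.2, -0.3, -0.0]
width: 51.9
gripper_force: 0.0
```

Emit:
move_arm(
  targets="-1 0 0 0 0 0 0;-1 0 0 0 0 0 0;-1 0 0 0 0 0 0;-1 0 0 0 0 0 0",
)

```text
clock: 24.5
eef_pos: [461.0, 305.0, 4.1]
tool_rot: [-3.141, -0.432, -2.632]
force: [1.3, 0.4, 4.0]
width: 39.9
gripper_force: 61.3
```

```bash
python3 - <<'E'
from plan import *
s=read_state();print({k:np.round(s[k],3) for k in('qpos','eef_pos','tool_rot','force','width')})
R=Ro.from_euler('xyz',s['tool_rot']).as_matrix()
C=np.array([467.,308.4,22.])
Rm=Ro.from_euler('z',29.2+180,degrees=True).as_matrix()   # x = along tool +x = heavy end
T=R.T@(C-s['eef_pos']);Rr=R.T@Rm;print(T,Rr.round(3));np.savez('hold.npz',T=T,Rr=Rr)
c,Rb=bay(1,60,up=2);p,Rt=toolpose(c,Rb,'+x');delta(p,Rt)
print(R.T@[0,0,40])
E
```

```text
{'qpos': array([-0.175,  1.181, -0.869,  1.486,  0.696,  1.288,  0.879]), 'eef_pos': array([460.982, 305.011,   4.123]), 'tool_rot': array([-3.141, -0.432, -2.632]), 'force': array([1.299, 0.407, 3.967]), 'width': np.float64(39.873)}
[ 1.22233056e+00  1.60235096e-02 -1.91260567e+01] [[ 0.908 -0.     0.419]
 [-0.    -1.    -0.   ]
 [ 0.419  0.    -0.908]]
goal [ 489.6 -234.   124. ] world d [  28.6 -539.   119.9] shift-before-turn cm [ 26.63 -48.45  -0.9 ] turn deg [ -6.55 -28.86  37.97] shift-after-turn cm [-12.22 -52.81 -10.91]
[ 1.67654498e+01 -1.42856679e-02 -3.63169312e+01]
```

Emit:
move_arm(
  targets="-1 0.4 0 -0.9 0 0 0;-1 1.7 0 -3.6 0 0 0;-1 1.7 0 -3.6 0 0 0;-1 1.7 0 -3.6 0 0 0;-1 1.7 0 -3.6 0 0 0",
)

```text
clock: 24.92
eef_pos: [459.5, 303.8, 173.9]
tool_rot: [-3.141, -0.434, -2.632]
force: [0.7, 0.1, -6.0]
width: 39.5
gripper_force: 62.8
```

Emit:
move_arm(
  targets="-1 1.7 0 -3.6 0 0 0;-1 0 0 0 -0.94 -4.12 5.42;-1 0 0 0 -0.94 -4.12 5.42;-1 0 0 0 -0.94 -4.12 5.42;-1 0 0 0 -0.94 -4.12 5.42",
)

```text
clock: 25.33
eef_pos: [459.6, 303.0, 212.4]
tool_rot: [-3.097, -0.13, -3.024]
force: [0.4, 0.6, -5.7]
width: 39.5
gripper_force: 62.8
```

Emit:
move_arm(
  targets="-1 0 0 0 -0.94 -4.12 5.42;-1 0 0 0 -0.94 -4.12 5.42;-1 0 0 0 -0.94 -4.12 5.42;-1 0 0 0 0 0 0;-1 0 0 0 0 0 0",
)

```text
clock: 25.75
eef_pos: [458.3, 303.5, 212.8]
tool_rot: [-3.138, 0.089, 2.991]
force: [0.2, 1.1, -4.9]
width: 39.4
gripper_force: 62.9
```

```bash
python3 - <<'E'
from plan import *
s=read_state();print({k:np.round(s[k],3) for k in('qpos','eef_pos','tool_rot','force','width')})
c,Rb=bay(1,60,up=2);p,Rt=toolpose(c,Rb,'+x');delta(p,Rt)
E
```

```text
{'qpos': array([-0.15 ,  0.591, -0.809,  1.866,  0.646,  0.904,  0.139]), 'eef_pos': array([458.297, 303.46 , 212.84 ]), 'tool_rot': array([-3.138,  0.089,  2.991]), 'force': array([ 0.155,  1.123, -4.857]), 'width': np.float64(39.406)}
goal [ 489.6 -234.   124. ] world d [  31.3 -537.4  -88.8] shift-before-turn cm [-10.3  -52.64  10.02] turn deg [-0.15 -0.1   0.3 ] shift-after-turn cm [-10.56 -52.61   9.9 ]
```

Emit:
move_arm(
  targets="-1 -0.7 -3.7 0 0 0 0;-1 -0.7 -3.7 0 0 0 0;-1 -0.7 -3.7 0 0 0 0;-1 -0.7 -3.7 0 0 0 0;-1 -0.7 -3.7 0 0 0 0",
)

```text
clock: 26.17
eef_pos: [466.0, 114.1, 215.5]
tool_rot: [-3.141, 0.088, 2.989]
force: [1.4, -0.3, -6.1]
width: 39.2
gripper_force: 63.5
```

Emit:
move_arm(
  targets="-1 -0.7 -3.7 0 0 0 0;-1 -0.7 -3.7 0 0 0 0;-1 -0.7 -3.7 0 0 0 0;-1 -0.7 -3.7 0 0 0 0;-1 -0.7 -3.7 0 0 0 0",
)

```text
clock: 26.58
eef_pos: [471.8, -74.7, 219.0]
tool_rot: [3.141, 0.089, 2.988]
force: [0.9, -0.9, -4.8]
width: 39.4
gripper_force: 63.5
```

Emit:
move_arm(
  targets="-1 -0.7 -3.7 0 0 0 0;-1 -0.7 -3.7 0 0 0 0;-1 -0.7 -3.7 0 0 0 0;-1 -0.7 -3.2 0 0 0 0;-1 0 -1 0 0 0 0",
)

```text
clock: 27.0
eef_pos: [475.1, -235.8, 220.7]
tool_rot: [-3.14, 0.089, 2.979]
force: [0.6, 0.1, -5.0]
width: 39.2
gripper_force: 63.7
```

Emit:
move_arm(
  targets="-1 0 0 0 0 0 0;-1 0 0 0 0 0 0;-1 0 0 0 0 0 0;-1 0 0 0 0 0 0;-1 0 0 0 0 0 0",
)

```text
clock: 27.42
eef_pos: [475.5, -226.3, 221.8]
tool_rot: [3.142, 0.09, 2.99]
force: [0.3, 0.3, -6.2]
width: 39.5
gripper_force: 63.7
```

```bash
python3 - <<'E'
from plan import *
s=read_state();print({k:np.round(s[k],3) for k in('qpos','eef_pos','tool_rot','force','width')})
for o in(60,25):
    c,Rb=bay(1,o,up=2);p,Rt=toolpose(c,Rb,'+x');delta(p,Rt)
E
```

```text
{'qpos': array([ 1.018,  0.566, -0.916,  1.934,  0.603,  0.837,  1.214]), 'eef_pos': array([ 475.498, -226.251,  221.776]), 'tool_rot': array([3.142, 0.09 , 2.99 ]), 'force': array([ 0.315,  0.329, -6.163]), 'width': np.float64(39.476)}
goal [ 489.6 -234.   124. ] world d [ 14.1  -7.7 -97.8] shift-before-turn cm [-0.62 -0.55  9.87] turn deg [ 0.04 -0.06  0.2 ] shift-after-turn cm [-0.61 -0.54  9.87]
goal [ 506.8 -236.7   93.7] world d [  31.3  -10.4 -128.1] shift-before-turn cm [-2.09 -0.56 13.05] turn deg [ 0.04 -0.06  0.2 ] shift-after-turn cm [-2.08 -0.54 13.05]
```

Emit:
move_arm(
  targets="-1 -0.6 -0.55 1.9 0 0 0;-1 0 0 2.5 0 0 0;-1 0 0 2.5 0 0 0;-1 0 0 2 0 0 0;-1 0 0 1 0 0 0",
)

```text
clock: 27.83
eef_pos: [488.2, -234.3, 121.5]
tool_rot: [3.141, 0.087, 2.988]
force: [0.5, -0.0, -5.2]
width: 39.2
gripper_force: 63.6
```

Emit:
move_arm(
  targets="-1 -0.5 0 1 0 0 0;-1 -0.5 0 1 0 0 0;-1 -0.4 0 1 0 0 0;-1 0 0 0 0 0 0;-1 0 0 0 0 0 0",
)

```text
clock: 28.25
eef_pos: [505.9, -237.9, 94.9]
tool_rot: [-3.141, 0.09, 2.987]
force: [-0.1, -0.5, -4.9]
width: 39.2
gripper_force: 63.7
```

Emit:
move_arm(
  targets="-1 0 0 0 0 0 0;-1 0 0 0 0 0 0;-1 0 0 0 0 0 0",
)

```text
clock: 28.5
eef_pos: [505.5, -238.3, 95.6]
tool_rot: [-3.141, 0.091, 2.986]
force: [0.4, 0.0, -5.0]
width: 39.4
gripper_force: 63.7
```

```bash
python3 - <<'E'
from plan import *
im=save('side');w=save('wrist')
cv2.imwrite('pics/m4.png',np.hstack([cv2.resize(w['color'],(400,300)),cv2.resize(im['color'][90:180,200:320],(400,300),interpolation=cv2.INTER_CUBIC)])[:,:,::-1])
s=read_state();print({k:np.round(s[k],3) for k in('qpos','eef_pos','tool_rot','force','width')})
for o in(4,0):
    c,Rb=bay(1,o,up=2);p,Rt=toolpose(c,Rb,'+x');delta(p,Rt)
E
```

```text
{'qpos': array([ 0.859,  0.761, -0.713,  1.964,  0.838,  0.63 ,  1.029]), 'eef_pos': array([ 505.444, -238.253,   95.409]), 'tool_rot': array([-3.141,  0.091,  2.986]), 'force': array([-0.092,  0.267, -4.93 ]), 'width': np.float64(39.501)}
goal [ 517.2 -238.3   75.5] world d [ 11.8  -0.1 -19.9] shift-before-turn cm [-0.98  0.18  2.09] turn deg [-0.02 -0.02  0.01] shift-after-turn cm [-0.98  0.18  2.09]
goal [ 519.2 -238.6   72.1] world d [ 13.7  -0.4 -23.3] shift-before-turn cm [-1.15  0.18  2.45] turn deg [-0.02 -0.02  0.01] shift-after-turn cm [-1.15  0.18  2.45]
```

View pics/m4.png

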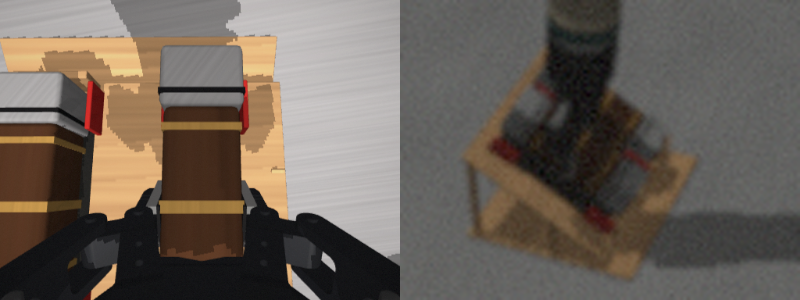

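The mill hangs about 2 mm right of the left bay's centre, matching the computed 0.18 cm correction.

Emit:
move_arm(
  targets="-1 0 0.18 0 0 0 0;-1 -0.4 0 0.6 0 0 0;-1 -0.3 0 0.6 0 0 0;-1 -0.3 0 0.5 0 0 0;-1 0 0 0 0 0 0",
)

```text
clock: 29.02
eef_pos: [517.5, -237.9, 77.7]
tool_rot: [3.141, 0.089, 2.987]
force: [0.2, -0.6, -5.1]
width: 39.1
gripper_force: 63.7
```

Emit:
move_arm(
  targets="-1 0 0 0 0 0 0;-1 0 0 0 0 0 0;-1 0 0 0 0 0 0",
)

```text
clock: 29.27
eef_pos: [517.0, -238.0, 79.0]
tool_rot: [-3.141, 0.09, 2.987]
force: [0.4, -0.3, -5.7]
width: 39.0
gripper_force: 63.7
```

```bash
python3 - <<'E'
from plan import *
s=read_state();print({k:np.round(s[k],3) for k in('eef_pos','tool_rot','force','width')})
c,Rb=bay(1,0,up=2);p,Rt=toolpose(c,Rb,'+x');delta(p,Rt)
E
```

```text
{'eef_pos': array([ 516.995, -237.963,   78.964]), 'tool_rot': array([-3.141,  0.09 ,  2.987]), 'force': array([ 0.446, -0.264, -5.661]), 'width': np.float64(38.966)}
goal [ 519.2 -238.6   72.1] world d [ 2.2 -0.7 -6.9] shift-before-turn cm [-0.16 -0.03  0.71] turn deg [-0.   -0.06  0.03] shift-after-turn cm [-0.16 -0.03  0.71]
```

Emit:
move_arm(
  targets="-1 -0.1 0 0.25 0 0 0;-1 -0.06 0 0.2 0 0 0;-1 0 0 0.1 0 0 0;-1 0 0 0 0 0 0;-1 0 0 0 0 0 0",
)

```text
clock: 29.68
eef_pos: [519.1, -238.3, 73.6]
tool_rot: [-3.141, 0.09, 2.987]
force: [-0.1, -0.9, -5.0]
width: 38.9
gripper_force: 63.8
```

Emit:
move_arm(
  targets="-1 0 0 0.1 0 0 0;-1 0 0 0 0 0 0;-1 0 0 0 0 0 0",
)

```text
clock: 29.93
eef_pos: [519.2, -238.4, 73.4]
tool_rot: [-3.141, 0.09, 2.987]
force: [-3.0, 0.6, 6.5]
width: 39.4
gripper_force: 64.9
```

Emit:
move_arm(
  targets="0.3 0 0 0 0 0 0;0.3 0 0 0 0 0 0;0.3 0 0 0 0 0 0;0.3 0 0 0 0 0 0;0.3 0 0 0 0 0 0",
)

```text
clock: 30.35
eef_pos: [519.4, -238.4, 72.6]
tool_rot: [-3.141, 0.091, 2.987]
force: [1.0, -0.4, -0.4]
width: 55.8
gripper_force: 0.0
```

Emit:
move_arm(
  targets="0.3 0 0 -0.5 0 0 0;0.3 0 0 -1.5 0 0 0;0.5 0 0 -3 0 0 0;0.5 0 0 -4 0 0 0;1 0 0 -4 0 0 0",
)

```text
clock: 30.77
eef_pos: [506.8, -235.8, 203.1]
tool_rot: [3.141, 0.088, 2.987]
force: [1.1, -1.0, -0.4]
width: 74.2
gripper_force: 0.0
```

Emit:
move_arm(
  targets="1 0 3 -2 0 0 0;1 0 4 0 0 0 0;1 0 4 0 0 0 0;1 0 4 0 0 0 0;1 0 4 0 0 0 0",
)

```text
clock: 31.18
eef_pos: [535.2, -47.0, 222.6]
tool_rot: [-3.141, 0.091, 2.986]
force: [0.3, -0.0, -0.6]
width: 85.2
gripper_force: 0.0
```

Emit:
move_arm(
  targets="1 0 4 0 0 0 0;1 0 0 0 0 0 0;1 0 0 0 0 0 0;1 0 0 0 0 0 0",
)

```text
clock: 31.52
eef_pos: [541.2, -9.4, 221.9]
tool_rot: [-3.14, 0.09, 2.987]
force: [0.4, -1.6, -0.7]
width: 85.6
gripper_force: 0.0
```

```bash
python3 - <<'E'
from plan import *
im=save('side');sc=save('scene')
cv2.imwrite('pics/m5.png',np.hstack([cv2.resize(sc['color'][210:310,60:193],(400,300),interpolation=cv2.INTER_CUBIC),cv2.resize(im['color'][90:180,200:320],(400,300),interpolation=cv2.INTER_CUBIC)])[:,:,::-1])
s=read_state();print({k:np.round(s[k],3) for k in('eef_pos','tool_rot','force','width')})
E
```

```text
{'eef_pos': array([541.133, -10.952, 221.703]), 'tool_rot': array([-3.14 ,  0.09 ,  2.984]), 'force': array([-0.065, -0.345,  0.45 ]), 'width': np.float64(85.595)}
```

View pics/m5.png

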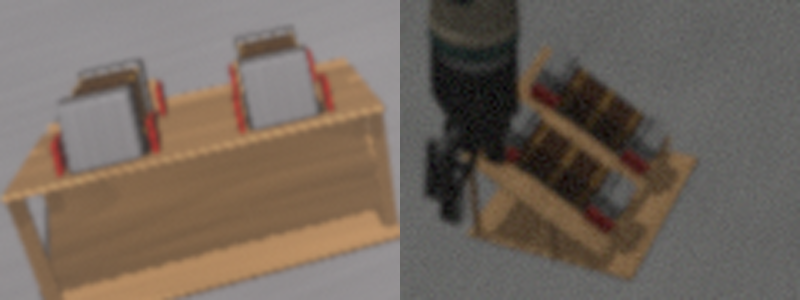

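Both mills lie flat in their bays between the cheeks, and the arm is clear.

```bash
python3 -c "
from cell import order
print(order.finish_job())"
```

```text
the job is handed in; nothing more can be done
None
```

Both mills are in the stand, one per bay, each laid with the end that felt heavy at the ledge; the job was handed in at about 31.6 s, and no verdict was returned.

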